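# Open the valve block and hold the borescope centred in its bore

### The arm

A 6-joint arm with a two-finger parallel gripper is mounted at the origin on a cart in front of the work surface, level with it; the furniture and walls round the work are solid. World frame = base frame: x ahead of the robot, y to its left, z up, the work surface at z = 0. Lengths are in mm, angles in rad, forces in N, time in s.
With the tool pointing down it reaches from about 300 to 775 mm from the base axis. Payload 14.6 kg.
Tool frame: the origin (TCP) lies at the very end of the fingers, on their centre line; the grasp point (between the pads) lies 19 mm behind it; z points along the fingers, y is the line along which they close (so a half turn about z gives the same grasp; the last joint's range is limited). The gripper opens to 94 mm and grips with 3 to 60 N. Pads are 16 mm wide; open, the fingers measure 119 mm over their backs; the gripper's body (75 mm by 177 mm) begins 78 mm behind the grasp point.
Start: joints at [1.049, 0.3, 1.521, -0, 1.321, -0.067], TCP at [241.601, 494.083, 205.446] pointing down, gripper open.
Joint ranges: [-3.03, 3.03], [-0.79, 2.21], [0.23, 2.52], [-1.04, 4.18], [0, 3.07], [-2.55, 2.55]. Speed limits (rad/s): [2.22, 2.22, 2.57, 3.14, 3.14, 3.14].

### API

Orientations are given as [roll, pitch, yaw] about the fixed x, y, z axes, in that order (R = Rz(yaw) Ry(pitch) Rx(roll)).
In Python, from cell import manip, camera, get_calibration gives the robot as it stands.
- The arm moves only by the tool arm_command, never from a script. Its argument "targets" is a list of rows, each an object of numbers: "hand": the opening, from -1 (shut) to 1 (fully open), so that 0 is half open; "x", "y", "z": the shift along the tool's x, y, z in m; "yaw": the turn about the tool's z in rad. In form: [{"hand": .., "x": .., "y": .., "z": .., "yaw": ..}, ...]. A call has 1 to 10 rows; each row shifts and turns the commanded pose from where the row before left it, along the tool's axes as they then stand; what a row does not reach is not made up. A row lasts 1/10 s, in which the tool goes at most 50 mm and 8.59 degrees, less where a joint would pass 70% of its speed; a pose out of reach is approached as far as the arm can. A call is refused whole if a number of a shift passes 0.05 or a number of a turn 0.15, either way. A call with a gripper value outside its range is refused whole. The fingers move at their own pace and stop on an object; "newtons" is the grip in N (left out, the last holds). Time passes only in rows, so rows that do not move let the fingers close. It gives the time, the measured TCP pose, the force, the opening and the grip force at its end, in the units of the state.
- manip.read_state(): the state, without advancing time (a new reading comes with each control period).
- camera(name): name is "scene" or "side" or "wrist"; returns the picture (384x512x3 uint8, red, green, blue); there is no depth.
- get_calibration(name): a dict with "K" (3x3 intrinsics, pixels), "dist_coeffs" ([k1, k2, p1, p2, k3] as OpenCV has them; the pictures are not rectified), "cam_to_world" (4x4, takes a point from camera to world coordinates). Camera axes: x right, y up, looking along -z (the intrinsics and any distortion apply to the point x, -y, -z); pixel columns grow to the right and rows downward; lengths in mm; the calibration is good to about 2 mm. A picture is of the moment at which its call begins: read the wrist's pose just before it. get_calibration takes no time and is no camera call; for the wrist camera it gives the pose at the moment of the call.
- manip.sign_off(): hands the job in; it is judged then, once.
The state is a dict: "clock": time; "joints": joint angles; "qd": joint speeds; "effort": joint torques, N m; "eef_pos": TCP position; "eef_rot": TCP orientation; "wrist_force": force on the tool from outside, world axes, zero at the start; "moment": the same for the moment, N m; "finger_gap": finger opening in mm; "finger_force": force on a finger pad.
Only numpy, scipy, OpenCV 4.12 (cv2) and the standard library are available. Lean on these libraries where they do the work, as an engineer would, in place of code of your own. Each camera call takes 0.05 s, during which the arm holds its last target. There are 200 camera calls.

### The job

Get the valve block ready for a bore inspection: first lift out the loosened retaining screw and put it in the grey bin of black cap screws, then pull the dust plug out of the bore and put it in the grey bin of dust plugs. Then take the rigid borescope out of its wooden stand and lower it upright into the open bore, centred and without touching the block, until the brass depth ring on its tube is level with the mouth of the bore, and finish holding it there, still and free in the gripper. Leave the micrometer and the two ring gauges alone.

Things in the scene. Friction and masses are not known exactly. Their poses are not given: they have to be found in the camera images.
- valve_block: Aluminium valve block, fixed to the bench, 100 x 80 x 60 mm (x, y, z); origin at the centre of its underside, z up. In its top a vertical through bore, 24 mm diameter, at local x = +15, y = 0 mm, and a 10.5 mm screw hole at x = -15.5, y = 0 mm. A 4 mm high heel, 14 mm wide in y, just beyond the screw hole on the -x side carries the far side of the screw head
- bore_mouth (a point): Centre of the bore's mouth in the top face of the valve block, 60 mm above the bench; axes as the block
- retaining_screw: Black steel socket cap screw, about 30 g: head 16 mm diameter, 10 mm high; shank 8.4 mm diameter, 42 mm long. Unscrewed, it stands loose in the screw hole, head up; the head laps 2.5 mm over the plug's flange, so it comes out first. Origin at the centre of the head's outer face (at the start the top, 74 mm above the bench); z axis along the shank (down at the start)
- dust_plug: Grey plastic dust plug, about 40 g, loose in the bore: origin at the centre of the underside of its round flange (at the start level with the top of the block, 60 mm above the bench), z up. Flange 50 mm diameter, 4 mm thick; above it a round pull knob of 15 to 18 mm diameter that ends 26 mm above the origin; below it a 21.6 mm diameter shank, 22 mm long
- borescope: Rigid borescope, about 0.18 kg, standing upright in its stand; origin at the viewing tip (lower end), z up along the tube. Steel tube 10 mm diameter and 70 mm long, then a black square rubber handle 26 x 26 mm in x and y, from 70 to 118 mm above the tip, with a round eyepiece of 26 mm diameter from 118 to 130 mm
- scope_tip (a point): Viewing tip of the borescope, centre of the lower end of the tube
- scope_ring (a point): Middle of the narrow brass depth ring (12 mm diameter) on the borescope's tube, 45 mm above the tip
- scope_handle (a point): Grip point of the borescope, on its axis a little above the middle of the square handle, 97 mm above the tip and 33 mm below the top of the eyepiece; grip it across two flat sides
- scope_stand: Fixed beech stand of the borescope: foot 96 x 80 x 12 mm, block 50 x 50 mm rising to 82 mm, with an 18 mm vertical hole through which the tube hangs while the handle rests on the top; origin at the centre of its underside, z up
- screw_bin: The bin of screws: grey open bin, 120 x 100 x 50 mm (x, y, z), fixed; floor 3 mm, side and back walls 50 mm high and 3 mm thick, front wall (its -x side) 28 mm high; five black cap screws lie in it, fixed, up to 20 mm above the bench; origin at the centre of its underside, z up
- plug_bin: The bin of plugs: grey open bin, 120 x 100 x 50 mm (x, y, z), fixed; floor 3 mm, side and back walls 50 mm high and 3 mm thick, front wall (its -x side) 28 mm high; two dust plugs lie in its back half (+x), fixed, up to 47 mm above the bench, the front half is free; origin at the centre of its underside, z up
- micrometer: Micrometer lying flat, 41 x 128 x 16 mm; to be left alone; origin at the centre of its underside
- ring_gauge_0: Plain steel ring gauge, 60 mm outside diameter, 18 mm high; to be left alone; origin at the centre of its underside
- ring_gauge_1: Plain steel ring gauge, 42 mm outside diameter, 18 mm high; to be left alone; origin at the centre of its underside
There are look-alikes about, which are no part of the job. What is shaped like the plug_bin but purple is not meant.

How it is judged (in metres and radians):
On the way, in this order (a step that is already met when the one before it is completed fails the run):
1. the retaining screw lies in the bin of screws, let go (x of retaining_screw in the frame of screw_bin between -0.06 and 0.06 m and y of retaining_screw in the frame of screw_bin between -0.05 and 0.05 m and height (world z) of retaining_screw below 0.06 m and contact force between retaining_screw and the fingers below 0.05 N), for 0.2 s.
2. the dust plug lies in the bin of plugs, let go (x of dust_plug in the frame of plug_bin between -0.06 and 0.06 m and y of dust_plug in the frame of plug_bin between -0.05 and 0.05 m and height (world z) of dust_plug below 0.085 m and contact force between dust_plug and the fingers below 0.05 N), for 0.2 s.
3. the borescope is lifted out of its stand (height (world z) of scope_tip above 0.083 m and contact force between borescope and the fingers above 1 N), for 0.1 s.
At the end, for the whole second after the job is handed in: The borescope is held by the fingers in the bore without touching the valve block: tip and depth ring within 3.5 mm of the bore's axis, ring within 5 mm of the level of the mouth, upright within 4 degrees, still (under 10 mm/s); the screw lies in the bin of screws and the plug in the bin of plugs (horizontal distance between each of scope_tip, scope_ring and bore_mouth below 0.0035 m and z of scope_ring in the frame of bore_mouth between -0.005 and 0.005 m and angle between borescope's own z axis and vertical below 0.07 rad and linear speed of borescope below 0.01 m/s and contact force between borescope and valve_block below 0.1 N and contact force between borescope and the fingers above 2 N and x of retaining_screw in the frame of screw_bin between -0.06 and 0.06 m and y of retaining_screw in the frame of screw_bin between -0.05 and 0.05 m and height (world z) of retaining_screw below 0.06 m and x of dust_plug in the frame of plug_bin between -0.06 and 0.06 m and y of dust_plug in the frame of plug_bin between -0.05 and 0.05 m and height (world z) of dust_plug below 0.085 m); the arm keeps its last pose, push and grip.
It fails at once if the borescope touches the valve block (more than 0.5 N) (contact force between borescope and valve_block above 0.5 N).
It fails at once if the micrometer or a ring gauge is moved by more than 15 mm (distance of any of micrometer, ring_gauge_0, ring_gauge_1 from where it was at the start of the episode above 0.015 m).
It also fails if it takes over 72 s, if anything falls off the work surface, if the arm or the gripper's body presses on something with over 40 N, if the wrist force passes 120 N, or if a joint passes its speed limit or range.

## Working session

There is one attempt and no reset: what is moved stays moved. The work goes in short steps, Python scripts to look and compute and a tool call to move; the robot and the scene stay as the last step left them, time stands still between calls to the robot, and variables do not carry over. Pictures are saved under pics/ and viewed, at most 10 in all, crops included, and the job is handed in when it is done.

Besides the shell and the picture viewer there is one more tool, called after ">>>" as name([rows], argument=value, ...), one row to a line, values as JSON. arm_command: Moves the arm, as the interface text tells. Its arguments: {"type":"object","properties":{"targets":{"type":"array"},"newtons":{"type":"number"}},"required":["targets"]}

```bash
ls; mkdir -p pics; cat > h.py <<'E'
import numpy as np, cv2, sys
from cell import manip, camera, get_calibration
def snap(name, fn):
    c=get_calibration(name); im=camera(name); cv2.imwrite(f'pics/{fn}.png', im[:,:,::-1]); np.savez(f'pics/{fn}.npz',K=c['K'],d=c['dist_coeffs'],T=c['cam_to_world'],im=im)
    return c,im
def load(fn):
    z=np.load(f'pics/{fn}.npz'); return z
def ray(z,uv):
    p=cv2.undistortPoints(np.array([[uv]],float),z['K'],np.array(z['d'],float)).ravel()
    d=z['T'][:3,:3]@np.array([p[0],-p[1],-1]); return z['T'][:3,3],d
def onz(z,uv,h):
    o,d=ray(z,uv); return o+d*(h-o[2])/d[2]
def proj(z,P):
    T=np.linalg.inv(z['T']); q=(T[:3,:3]@np.atleast_2d(P).astype(float).T).T+T[:3,3]; q=q*[1,-1,-1]
    return cv2.projectPoints(q,np.zeros(3),np.zeros(3),z['K'],np.array(z['d'],float))[0].reshape(-1,2)
E
python3 - <<'E'
from h import *
ims=[]
for n in('scene','side','wrist'):
    c,im=snap(n,n+'0'); ims.append(im); print(n,c['K'][0][0],c['dist_coeffs'],np.round(c['cam_to_world'],3).tolist())
print(manip.read_state())
cv2.imwrite('pics/scene0b.png',cv2.resize(ims[0][:,:,::-1],(800,600),interpolation=cv2.INTER_CUBIC))
cv2.imwrite('pics/side0b.png',cv2.resize(ims[1][:,:,::-1],(800,600),interpolation=cv2.INTER_CUBIC))
E
```

```text
pics
scene 429.1546332391897 [-0.08646745  0.          0.          0.          0.        ] [[-0.423, -0.759, 0.495, 1238.434], [0.906, -0.358, 0.226, 208.767], [0.006, 0.544, 0.839, 1216.676], [0.0, 0.0, 0.0, 1.0]]
side 449.14107892214906 [-0.04577269  0.          0.          0.          0.        ] [[-1.0, 0.01, 0.007, 584.144], [-0.0, -0.626, 0.78, 924.402], [0.012, 0.78, 0.626, 892.844], [0.0, 0.0, 0.0, 1.0]]
wrist 274.2529075061227 [0.00482012 0.         0.         0.         0.        ] [[0.44, -0.869, -0.227, 175.277], [0.898, 0.425, 0.113, 526.415], [-0.001, -0.253, 0.967, 384.56], [0.0, 0.0, 0.0, 1.0]]
{'clock': 0.15, 'joints': array([ 1.04939698e+00,  3.00365250e-01,  1.52139512e+00,  1.80270064e-06,
        1.32066118e+00, -6.66244680e-02]), 'qd': array([-0.00086388, -0.00084619, -0.00070523,  0.00024655, -0.00025954,
        0.00033268]), 'effort': array([ 8.92115640e-04, -5.31960189e+01, -3.52821779e+01,  7.07941828e-02,
        2.35923840e-02, -1.03860511e-04]), 'eef_pos': array([241.52111204, 493.94084903, 205.02305342]), 'eef_rot': array([-3.14076571e+00, -5.69266183e-05,  2.68681730e+00]), 'wrist_force': array([-0.13109274, -0.25777536,  0.66166379]), 'moment': array([-0.0380929 ,  0.00430477, -0.05256943]), 'finger_force': 0.0, 'finger_gap': 93.86385477204074}
```

View pics/scene0b.png

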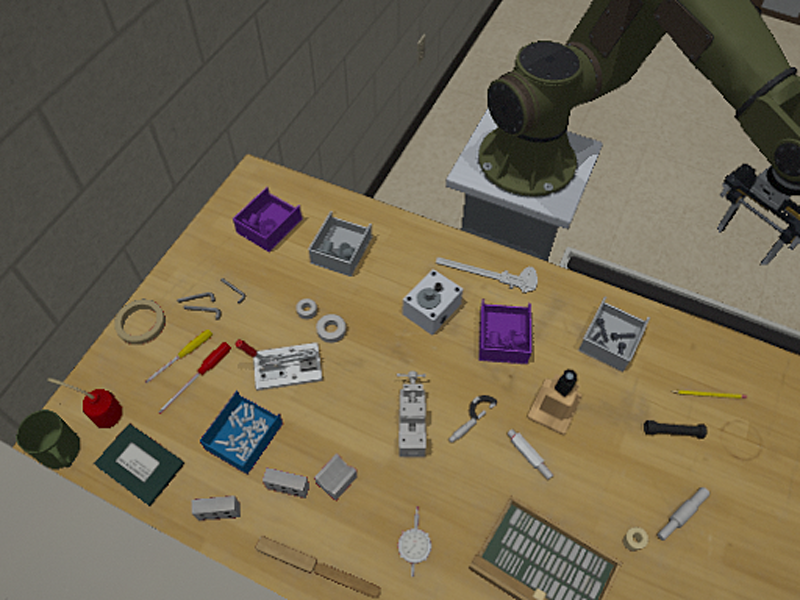

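View pics/side0b.png

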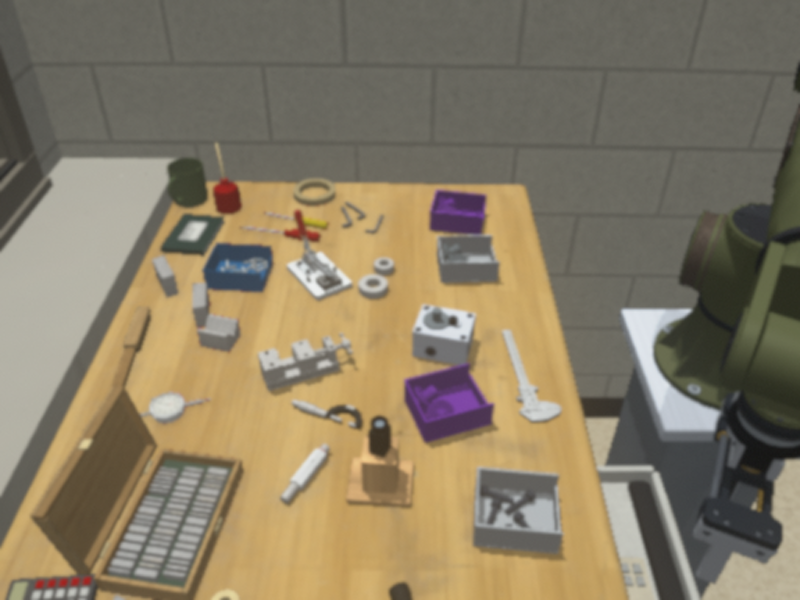

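Scene picture (800-wide): the valve block is at (434,300) and the borescope in its stand at (560,395). There are three bins with plugs: grey at (340,243) and purple at (267,220) and (505,332). The grey one fits. The grey bin with black screws is at (613,333). I'll confirm these in one enlarged mosaic.

```bash
python3 - <<'E'
from h import *
rows=[]
for n,cs in(('scene0',[(278,192),(218,155),(392,213),(356,257)]),('side0',[(285,213),(299,165),(331,326),(243,295)])):
    im=load(n)['im'][:,:,::-1]
    rows.append(np.hstack([cv2.copyMakeBorder(cv2.resize(im[v-40:v+40,u-33:u+33],None,fx=3,fy=3.6,interpolation=cv2.INTER_CUBIC),0,2,0,2,cv2.BORDER_CONSTANT) for u,v in cs]))
cv2.imwrite('pics/mos.png',np.vstack(rows))
E
```

```text
(no output)
```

View pics/mos.png

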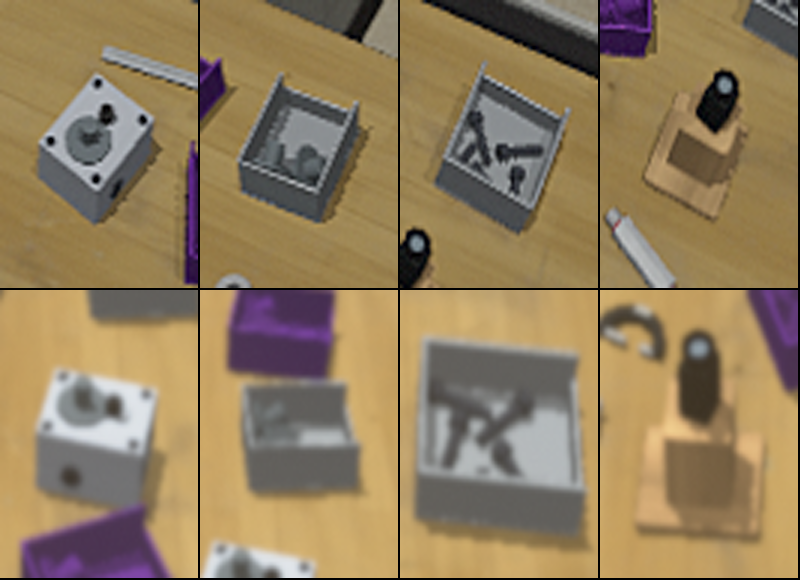

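```bash
cat > fit.py <<'E'
from h import *
from scipy.optimize import least_squares
S,D=load('scene0'),load('side0')
def px(o,pts): return [(o[0]+a/3,o[1]+b/3.6) for a,b in pts]
def fit(name,obs,x0):
    def res(p):
        c,s=np.cos(p[2]),np.sin(p[2]); r=[]
        for z,L,uv in obs:
            L=np.array(L,float); W=np.c_[p[0]+c*L[:,0]-s*L[:,1],p[1]+s*L[:,0]+c*L[:,1],L[:,2]]
            r.append((proj(z,W)-uv).ravel())
        return np.concatenate(r)
    q=least_squares(res,x0,loss='soft_l1'); print(name,np.round(q.x,3),'res',np.round(res(q.x),1))
fit('block',[(S,[(-50,-40,60),(-50,40,60),(50,-40,60),(50,40,60),(50,40,0)],px((245,152),[(98,75),(155,118),(40,148),(97,190),(97,222)])),
 (D,[(50,-40,60),(-50,-40,60),(50,40,60),(50,40,0)],px((252,173),[(55,80),(157,98),(40,140),(40,197)]))],(500,0,-.3))
fit('plugbin',[(S,[(-60,-50,50),(-60,50,50),(60,-50,50),(60,50,50),(60,50,0)],px((185,115),[(82,77),(157,103),(40,160),(125,190),(120,219)])),
 (D,[(60,-50,50),(-60,-50,50),(-60,50,50),(60,50,50)],px((266,125),[(42,93),(145,93),(157,155),(47,165)]))],(450,-200,0))
fit('screwbin',[(S,[(-60,-50,50),(-60,50,50),(60,-50,50),(60,50,50),(60,50,0)],px((359,173),[(85,65),(170,112),(37,183),(120,207),(120,230)])),
 (D,[(60,-50,50),(-60,-50,50),(-60,50,50),(60,50,50)],px((298,286),[(22,50),(178,65),(183,195),(18,182)]))],(450,300,0))
fit('stand',[(S,[(0,0,142),(-48,-40,12),(48,-40,12),(48,40,12)],px((323,217),[(125,85),(83,92),(43,185),(118,218)])),
 (D,[(0,0,142),(48,40,0),(-48,40,0)],px((210,255),[(100,58),(37,243),(163,247)]))],(600,250,0))
for n,a,b in(('purple',(321,213),(287,258)),('micro',(303,267),(211,265)),('ring0',(212,210),(239,183)),('ring1',(196,197),(246,170)),('caliper',(311,175),(335,242))):
    print(n,onz(S,a,10).round(),onz(D,b,10).round())
E
python3 fit.py
```

```text
block [ 5.10361e+02 -3.82340e+01 -2.34000e-01] res [-0.3 -1.   0.4 -0.4  0.4 -1.5  1.4  0.2  0.4  0.8  0.2 -1.   0.1 -0.6
 -1.  -0.  -1.4 -0.2]
plugbin [ 4.53911e+02 -2.84432e+02  6.30000e-02] res [ 0.4 -1.   1.5 -0.2 -0.2  1.  -1.6  1.5  0.8  1.9 -0.8 -0.   0.3 -0.9
  1.1 -0.7  0.4 -2.5]
screwbin [ 4.21253e+02  3.31869e+02 -1.01000e-01] res [ 0.1 -1.3  0.5 -1.1  2.4 -6.8  4.4  0.9 -0.2  1.8 -0.7 -1.7 -0.4 -1.4
  0.7  0.8 -0.7 -0.7]
stand [ 6.17673e+02  2.70755e+02 -2.20000e-02] res [ 0.8 -0.6 -1.8 -1.3  0.9 -1.6  0.9  0.2 -0.6 -1.7 -0.3  0.2 -0.9  0.3]
purple [509. 117.  10.] [508. 115.  10.]
micro [709. 133.  10.] [706. 142.  10.]
ring0 [ 650. -210.   10.] [ 648. -204.   10.]
ring1 [ 628. -281.   10.] [ 627. -274.   10.]
caliper [381.  33.  10.] [373.  55.  10.]
```

>>> arm_command([
  {"yaw": -0.11},
  {"yaw": -0.11},
  {"x": -0.0264, "y": -0.0325},
  {"x": -0.0264, "y": -0.0325},
  {"x": -0.0264, "y": -0.0325},
  {"x": -0.0264, "y": -0.0325},
  {"x": -0.0264, "y": -0.0325},
  {"x": -0.0264, "y": -0.0325},
  {"x": -0.0264, "y": -0.0325},
  {"x": -0.0264, "y": -0.0325},
])

```text
schema error: expected keys hand, x, y, z, yaw
```

>>> arm_command([
  {"x": -0.0264, "y": -0.0325},
  {"x": -0.0264, "y": -0.0325},
  {"x": -0.0264, "y": -0.0325},
  {"x": -0.0264, "y": -0.0325},
  {"x": -0.0264, "y": -0.0325},
  {"x": -0.0264, "y": -0.0325},
  {"hand": 1},
  {"hand": 1},
  {"hand": 1},
])

```text
schema error: expected keys hand, x, y, z, yaw
```

```bash
cat >> h.py <<'E'
def go(x,y,z,yaw=None):
    s=manip.read_state(); p=s['eef_pos']; a=s['eef_rot'][2]; d=np.array([x,y,z])-p
    t=None if yaw is None else -((yaw-a+np.pi)%(2*np.pi)-np.pi)
    b=a if yaw is None else yaw
    for l,q in(('now',a),('after turn',b)): print(l,'tool shift m',np.round([(np.cos(q)*d[0]+np.sin(q)*d[1])/1e3,(np.sin(q)*d[0]-np.cos(q)*d[1])/1e3,-d[2]/1e3],4),'turn',t)
def st():
    s=manip.read_state(); print({k:np.round(s[k],3).tolist() for k in('clock','eef_pos','eef_rot','wrist_force','finger_gap','finger_force')})
E
python3 - <<'E'
from h import *
st(); c,im=snap('wrist','w1'); cv2.imwrite('pics/w1b.png',cv2.resize(im[:,:,::-1],(800,600),interpolation=cv2.INTER_CUBIC))
E
```

```text
{'clock': 0.15, 'eef_pos': [241.521, 493.941, 205.023], 'eef_rot': [-3.141, -0.0, 2.687], 'wrist_force': [-0.131, -0.258, 0.662], 'finger_gap': 93.864, 'finger_force': 0.0}
```

View pics/w1b.png

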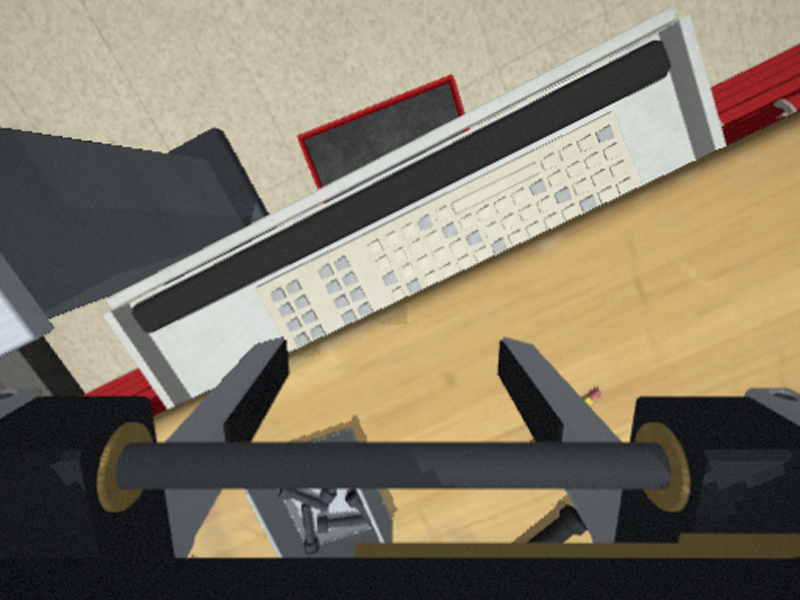

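That picture was taken before any move, since the calls were refused: every row needs all five keys. It shows the fingertips at about (285,345) and (500,345). I'll resend the moves.

>>> arm_command([
  {"hand": 1, "x": 0, "y": 0, "z": 0, "yaw": -0.11},
  {"hand": 1, "x": 0, "y": 0, "z": 0, "yaw": -0.11},
  {"hand": 1, "x": -0.0264, "y": -0.0325, "z": 0, "yaw": 0},
  {"hand": 1, "x": -0.0264, "y": -0.0325, "z": 0, "yaw": 0},
  {"hand": 1, "x": -0.0264, "y": -0.0325, "z": 0, "yaw": 0},
  {"hand": 1, "x": -0.0264, "y": -0.0325, "z": 0, "yaw": 0},
  {"hand": 1, "x": -0.0264, "y": -0.0325, "z": 0, "yaw": 0},
  {"hand": 1, "x": -0.0264, "y": -0.0325, "z": 0, "yaw": 0},
  {"hand": 1, "x": -0.0264, "y": -0.0325, "z": 0, "yaw": 0},
  {"hand": 1, "x": -0.0264, "y": -0.0325, "z": 0, "yaw": 0},
])

```text
clock: 1.2
eef_pos: [386.9, 190.5, 205.5]
eef_rot: [3.141, 0.0, 2.907]
wrist_force: [0.4, 0.1, 0.2]
finger_gap: 94.2
finger_force: 0.0
```

>>> arm_command([
  {"hand": 1, "x": -0.0264, "y": -0.0325, "z": 0, "yaw": 0},
  {"hand": 1, "x": -0.0264, "y": -0.0325, "z": 0, "yaw": 0},
  {"hand": 1, "x": -0.0264, "y": -0.0325, "z": 0, "yaw": 0},
  {"hand": 1, "x": -0.0264, "y": -0.0325, "z": 0, "yaw": 0},
  {"hand": 1, "x": -0.0264, "y": -0.0325, "z": 0, "yaw": 0},
  {"hand": 0, "x": 0, "y": 0, "z": 0, "yaw": 0},
  {"hand": 0, "x": 0, "y": 0, "z": 0, "yaw": 0},
  {"hand": 0, "x": 0, "y": 0, "z": 0, "yaw": 0},
])

```text
clock: 2.0
eef_pos: [476.7, 4.1, 205.4]
eef_rot: [3.141, -0.0, 2.907]
wrist_force: [-0.2, -0.1, -1.0]
finger_gap: 73.4
finger_force: 0.0
```

```bash
python3 - <<'E'
from h import *
st(); c,im=snap('wrist','w2'); cv2.imwrite('pics/w2b.png',cv2.resize(im[:,:,::-1],(800,600),interpolation=cv2.INTER_CUBIC))
E
```

```text
{'clock': 2.0, 'eef_pos': [476.729, 4.112, 205.403], 'eef_rot': [3.141, -0.0, 2.907], 'wrist_force': [-0.155, -0.071, -0.989], 'finger_gap': 73.426, 'finger_force': 0.0}
```

View pics/w2b.png

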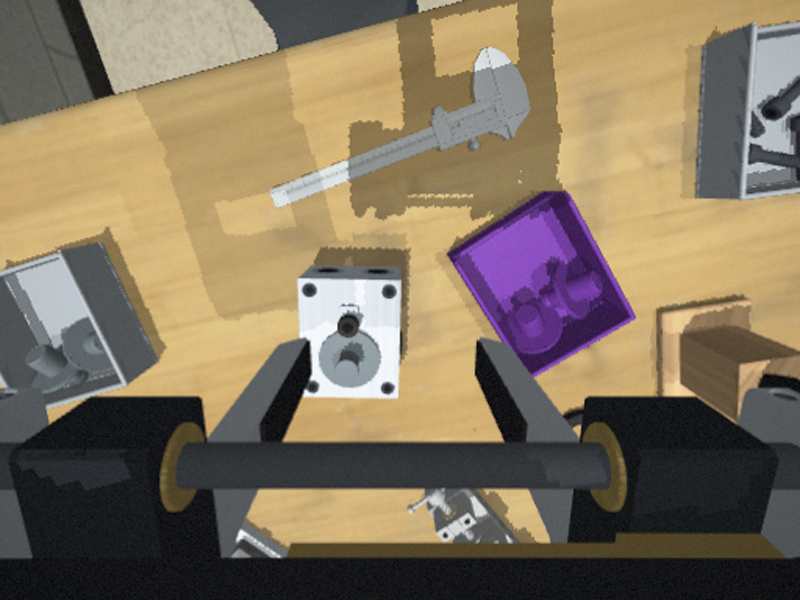

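The wrist view shows the valve block square to the image, with top corners at (298,278), (401,279) and (400,397). The screw head is at (347,323) and the plug flange at (350,358). The grey plug bin is at left, the grey screw bin at upper right and the stand at right.

```bash
python3 - <<'E'
from h import *
z=load('w2'); f=.64
g=cv2.cvtColor(z['im'],cv2.COLOR_RGB2GRAY)
for n,uv,h in(('c--',(298,278),60),('c-+',(401,279),60),('c++',(400,397),60),('screw',(347.5,323),74),('flange',(350,358.5),64)):
    print(n,onz(z,(uv[0]*f,uv[1]*f),h).round(1))
psi=-.234; e=np.array([np.cos(psi),np.sin(psi)])
print(proj(z,[[510.4-50*e[0],-38.2-50*e[1],60],[495.3,-34.6,74],[525,-41.7,64]])/f)
go(495.3,-34.6,110,np.pi+psi)
E
```

```text
c-- [453.8 -65.9  60. ]
c-+ [473.1  11.5  60. ]
c++ [570.6 -12.2  60. ]
screw [494.  -35.5  74. ]
flange [526.2 -43.1  64. ]
[[349.70103862 276.27135276]
 [349.10536004 324.36782964]
 [351.33221439 356.79111589]]
now tool shift m [-0.0271 -0.0335  0.0955] turn 0.00042373422071184663
after turn tool shift m [-0.0271 -0.0335  0.0955] turn 0.00042373422071184663
```

>>> arm_command([
  {"hand": 0, "x": -0.009, "y": -0.0113, "z": 0.03, "yaw": 0.003},
  {"hand": 0, "x": -0.009, "y": -0.0113, "z": 0.03, "yaw": 0.003},
  {"hand": 0, "x": -0.009, "y": -0.0113, "z": 0.035, "yaw": 0},
  {"hand": -0.2, "x": 0, "y": 0, "z": 0, "yaw": 0},
  {"hand": -0.2, "x": 0, "y": 0, "z": 0, "yaw": 0},
  {"hand": -0.2, "x": 0, "y": 0, "z": 0, "yaw": 0},
])

```text
clock: 2.65
eef_pos: [496.0, -35.2, 112.4]
eef_rot: [3.141, 0.002, 2.902]
wrist_force: [0.8, -0.6, 0.6]
finger_gap: 37.6
finger_force: 0.0
```

```bash
python3 - <<'E'
from h import *
st(); c,im=snap('wrist','w3'); cv2.imwrite('pics/w3b.png',cv2.resize(im[130:330,150:400,::-1],(750,600),interpolation=cv2.INTER_CUBIC))
z=load('w3'); s=manip.read_state()
print('tcp px',proj(z,[s['eef_pos']]),'screw pred',proj(z,[[495.2,-35.1,74]]),'knob',proj(z,[[525.3,-42.4,86]]))
E
```

```text
{'clock': 2.65, 'eef_pos': [495.959, -35.17, 112.395], 'eef_rot': [3.141, 0.002, 2.902], 'wrist_force': [0.782, -0.566, 0.585], 'finger_gap': 37.643, 'finger_force': 0.0}
tcp px [[251.24790467 228.74032626]] screw pred [[251.2563059  210.11549444]] knob [[251.35614664 250.5437808 ]]
```

View pics/w3b.png

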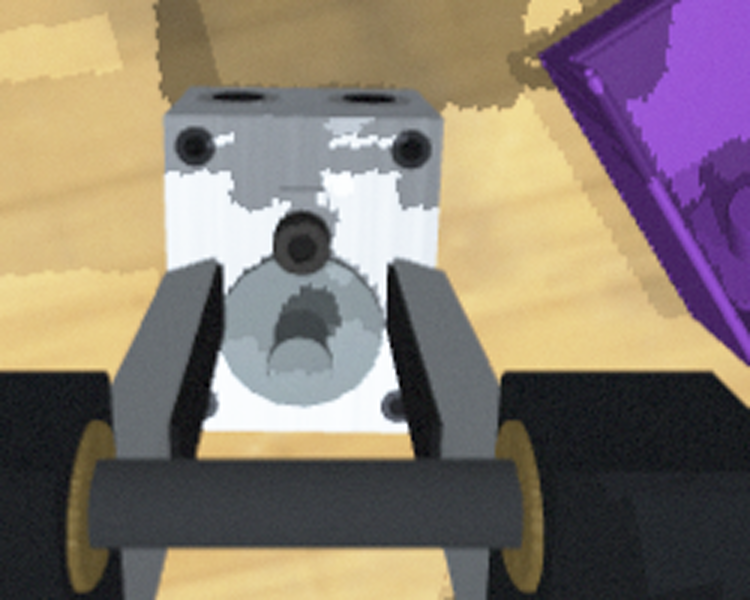

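The screw head shows at crop (301,240), which is image (250.3,210) and within 1 px of the prediction. I'm descending to 66 mm to grip it.

>>> arm_command([
  {"hand": -0.2, "x": 0.0008, "y": 0, "z": 0.015, "yaw": 0},
  {"hand": -0.2, "x": 0, "y": 0, "z": 0.015, "yaw": 0},
  {"hand": -0.2, "x": 0, "y": 0, "z": 0.01, "yaw": 0},
  {"hand": -0.2, "x": 0, "y": 0, "z": 0.004, "yaw": 0},
  {"hand": -0.2, "x": 0, "y": 0, "z": 0, "yaw": 0},
  {"hand": -0.2, "x": 0, "y": 0, "z": 0, "yaw": 0},
])

```text
clock: 3.3
eef_pos: [495.0, -35.7, 67.2]
eef_rot: [3.141, 0.001, 2.901]
wrist_force: [-0.2, 0.3, -0.7]
finger_gap: 37.7
finger_force: 0.0
```

>>> arm_command([
  {"hand": -0.2, "x": 0, "y": 0, "z": 0.001, "yaw": 0},
  {"hand": -1, "x": 0, "y": 0, "z": 0, "yaw": 0},
  {"hand": -1, "x": 0, "y": 0, "z": 0, "yaw": 0},
  {"hand": -1, "x": 0, "y": 0, "z": 0, "yaw": 0},
  {"hand": -1, "x": 0, "y": 0, "z": 0, "yaw": 0},
  {"hand": -1, "x": 0, "y": 0, "z": 0, "yaw": 0},
  {"hand": -1, "x": 0, "y": 0, "z": 0, "yaw": 0},
], newtons=15)

```text
clock: 4.0
eef_pos: [494.6, -35.8, 65.5]
eef_rot: [-3.142, 0.0, 2.901]
wrist_force: [-0.5, 0.1, 0.6]
finger_gap: 15.5
finger_force: 15.0
```

>>> arm_command([
  {"hand": -1, "x": 0, "y": 0, "z": -0.01, "yaw": 0},
  {"hand": -1, "x": 0, "y": 0, "z": -0.02, "yaw": 0},
  {"hand": -1, "x": 0, "y": 0, "z": -0.02, "yaw": 0},
  {"hand": -1, "x": 0, "y": 0, "z": -0.025, "yaw": 0},
  {"hand": -1, "x": 0, "y": 0, "z": -0.025, "yaw": 0},
  {"hand": -1, "x": 0, "y": 0, "z": 0, "yaw": 0},
  {"hand": -1, "x": 0, "y": 0, "z": 0, "yaw": 0},
])

```text
clock: 4.7
eef_pos: [494.5, -35.8, 165.7]
eef_rot: [3.142, 0.001, 2.901]
wrist_force: [-1.0, 0.3, -0.9]
finger_gap: 15.4
finger_force: 15.0
```

```bash
python3 - <<'E'
from h import *
st(); snap('wrist','w4'); go(408,332,160)
z=load('w2'); f=.64
# bins in w2 view: rim corners
for n,uv in(('sb front-left rim?',(752,27)),('sb low edge', (742,198)),('pb right-low',(125,384)),('pb right-up',(62,250))): print(n,onz(z,(uv[0]*f,uv[1]*f),50).round(1))
E
```

```text
{'clock': 4.7, 'eef_pos': [494.536, -35.786, 165.734], 'eef_rot': [3.142, 0.001, 2.901], 'wrist_force': [-0.986, 0.334, -0.885], 'finger_gap': 15.42, 'finger_force': 15.0}
now tool shift m [0.1714 0.3366 0.005 ] turn None
after turn tool shift m [0.1714 0.3366 0.005 ] turn None
sb front-left rim? [358.9 286.9  50. ]
sb low edge [474.4 276.8  50. ]
pb right-low [ 509.3 -237.9   50. ]
pb right-up [ 390.9 -241.6   50. ]
```

>>> arm_command([
  {"hand": -1, "x": 0.0164, "y": 0.0339, "z": 0, "yaw": 0},
  {"hand": -1, "x": 0.0164, "y": 0.0339, "z": 0, "yaw": 0},
  {"hand": -1, "x": 0.0164, "y": 0.0339, "z": 0, "yaw": 0},
  {"hand": -1, "x": 0.0164, "y": 0.0339, "z": 0, "yaw": 0},
  {"hand": -1, "x": 0.0164, "y": 0.0339, "z": 0, "yaw": 0},
  {"hand": -1, "x": 0.0164, "y": 0.0339, "z": 0, "yaw": 0},
  {"hand": -1, "x": 0.0164, "y": 0.0339, "z": 0, "yaw": 0},
  {"hand": -1, "x": 0.0164, "y": 0.0339, "z": 0, "yaw": 0},
  {"hand": -1, "x": 0.0164, "y": 0.0339, "z": 0, "yaw": 0},
  {"hand": -1, "x": 0.0164, "y": 0.0339, "z": 0, "yaw": 0},
])

```text
clock: 5.75
eef_pos: [415.1, 333.8, 164.3]
eef_rot: [-3.14, -0.001, 2.901]
wrist_force: [1.1, 0.8, -0.2]
finger_gap: 15.2
finger_force: 15.0
```

>>> arm_command([
  {"hand": -1, "x": 0, "y": 0, "z": 0.02, "yaw": 0},
  {"hand": -1, "x": 0, "y": 0, "z": 0.03, "yaw": 0},
  {"hand": -1, "x": 0, "y": 0, "z": 0.03, "yaw": 0},
  {"hand": -1, "x": 0, "y": 0, "z": 0.015, "yaw": 0},
  {"hand": -1, "x": 0, "y": 0, "z": 0, "yaw": 0},
  {"hand": -1, "x": 0, "y": 0, "z": 0, "yaw": 0},
  {"hand": -1, "x": 0, "y": 0, "z": 0, "yaw": 0},
])

```text
clock: 6.45
eef_pos: [416.5, 332.7, 71.3]
eef_rot: [3.141, 0.001, 2.901]
wrist_force: [-0.6, -0.4, -0.0]
finger_gap: 15.4
finger_force: 15.0
```

>>> arm_command([
  {"hand": 0, "x": 0, "y": 0, "z": 0, "yaw": 0},
  {"hand": 0, "x": 0, "y": 0, "z": 0, "yaw": 0},
  {"hand": 0, "x": 0, "y": 0, "z": 0, "yaw": 0},
  {"hand": 0, "x": 0, "y": 0, "z": 0, "yaw": 0},
  {"hand": 0, "x": 0, "y": 0, "z": -0.03, "yaw": 0},
  {"hand": 0, "x": 0, "y": 0, "z": -0.04, "yaw": 0},
  {"hand": 0, "x": 0, "y": 0, "z": -0.04, "yaw": 0},
  {"hand": 0, "x": 0, "y": 0, "z": 0, "yaw": 0},
])

```text
clock: 7.25
eef_pos: [417.7, 333.7, 185.8]
eef_rot: [3.135, 0.006, 2.901]
wrist_force: [-0.6, 1.6, 0.8]
finger_gap: 46.9
finger_force: 0.0
```

```bash
python3 - <<'E'
from h import *
st()
c,a=snap('wrist','w5')
c,b=snap('side','d5')
u,v=331,326
A=cv2.resize(a[60:260,120:390,::-1],(540,400)); B=cv2.resize(b[v-45:v+45,u-40:u+40,::-1],(260,400))
cv2.imwrite('pics/m5.png',np.hstack([A,B]))
go(525.3,-42.4,140,np.pi-.238)
E
```

```text
{'clock': 7.25, 'eef_pos': [417.742, 333.702, 185.775], 'eef_rot': [3.135, 0.006, 2.901], 'wrist_force': [-0.585, 1.588, 0.819], 'finger_gap': 46.909, 'finger_force': 0.0}
now tool shift m [-0.1954 -0.3382  0.0407] turn -0.0028551734698938347
after turn tool shift m [-0.1944 -0.3387  0.0407] turn -0.0028551734698938347
```

View pics/m5.png

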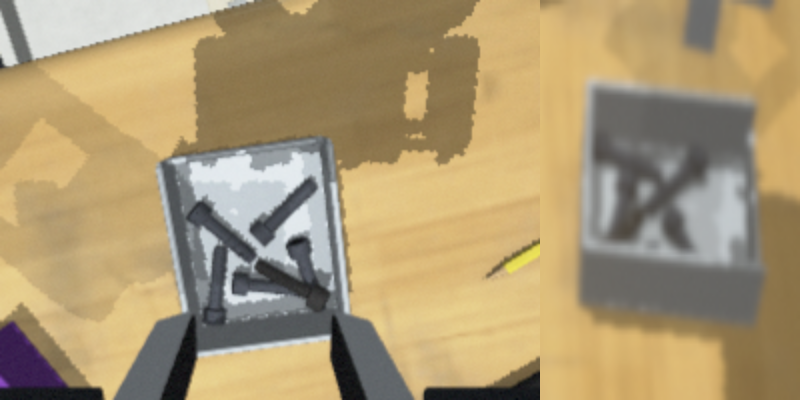

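Six screws now lie in the grey screw bin, and the extra one is at (290,283), lower right. On to the dust plug.

>>> arm_command([
  {"hand": 0, "x": -0.0195, "y": -0.0338, "z": 0, "yaw": 0},
  {"hand": 0, "x": -0.0195, "y": -0.0338, "z": 0, "yaw": 0},
  {"hand": 0, "x": -0.0195, "y": -0.0338, "z": 0, "yaw": 0},
  {"hand": 0, "x": -0.0195, "y": -0.0338, "z": 0, "yaw": 0},
  {"hand": 0, "x": -0.0195, "y": -0.0338, "z": 0, "yaw": 0},
  {"hand": 0, "x": -0.0195, "y": -0.0338, "z": 0, "yaw": 0},
  {"hand": 0, "x": -0.0195, "y": -0.0338, "z": 0, "yaw": 0},
  {"hand": 0, "x": -0.0195, "y": -0.0338, "z": 0, "yaw": 0},
  {"hand": 0, "x": -0.0195, "y": -0.0338, "z": 0, "yaw": 0},
  {"hand": 0, "x": -0.0195, "y": -0.0338, "z": 0, "yaw": -0.003},
])

```text
clock: 8.35
eef_pos: [524.5, -43.8, 178.8]
eef_rot: [-3.141, -0.003, 2.904]
wrist_force: [1.2, 0.7, -1.0]
finger_gap: 47.1
finger_force: 0.0
```

>>> arm_command([
  {"hand": 0, "x": 0, "y": 0, "z": 0.02, "yaw": 0},
  {"hand": 0, "x": 0, "y": 0, "z": 0.02, "yaw": 0},
  {"hand": 0, "x": 0, "y": 0, "z": 0, "yaw": 0},
  {"hand": 0, "x": 0, "y": 0, "z": 0, "yaw": 0},
  {"hand": 0, "x": 0, "y": 0, "z": 0, "yaw": 0},
  {"hand": 0, "x": 0, "y": 0, "z": 0, "yaw": 0},
])

```text
clock: 8.95
eef_pos: [525.2, -42.0, 141.2]
eef_rot: [3.142, 0.001, 2.904]
wrist_force: [-0.4, 0.3, -0.0]
finger_gap: 47.0
finger_force: 0.0
```

```bash
python3 - <<'E'
from h import *
st(); go(525.6,-42.3,67,np.pi-.238)
E
```

```text
{'clock': 8.95, 'eef_pos': [525.209, -42.047, 141.194], 'eef_rot': [3.142, 0.001, 2.904], 'wrist_force': [-0.417, 0.262, -0.047], 'finger_gap': 46.997, 'finger_force': 0.0}
now tool shift m [-0.0004 -0.0002  0.0742] turn 0.0006090792876238815
after turn tool shift m [-0.0004 -0.0002  0.0742] turn 0.0006090792876238815
```

>>> arm_command([
  {"hand": 0, "x": 0, "y": 0, "z": 0.02, "yaw": 0},
  {"hand": 0, "x": 0, "y": 0, "z": 0.02, "yaw": 0},
  {"hand": 0, "x": 0, "y": 0, "z": 0.02, "yaw": 0},
  {"hand": 0, "x": 0, "y": 0, "z": 0.01, "yaw": 0},
  {"hand": 0, "x": 0, "y": 0, "z": 0.002, "yaw": 0},
  {"hand": 0, "x": 0, "y": 0, "z": 0, "yaw": 0},
  {"hand": 0, "x": 0, "y": 0, "z": 0, "yaw": 0},
  {"hand": -1, "x": 0, "y": 0, "z": 0, "yaw": 0},
  {"hand": -1, "x": 0, "y": 0, "z": 0, "yaw": 0},
  {"hand": -1, "x": 0, "y": 0, "z": 0, "yaw": 0},
])

```text
clock: 9.95
eef_pos: [525.0, -42.2, 68.7]
eef_rot: [3.142, 0.0, 2.904]
wrist_force: [0.2, 0.3, -0.0]
finger_gap: 26.5
finger_force: 0.0
```

>>> arm_command([
  {"hand": -1, "x": 0, "y": 0, "z": 0, "yaw": 0},
  {"hand": -1, "x": 0, "y": 0, "z": 0, "yaw": 0},
  {"hand": -1, "x": 0, "y": 0, "z": 0, "yaw": 0},
])

```text
clock: 10.25
eef_pos: [524.9, -42.6, 68.6]
eef_rot: [-3.141, 0.0, 2.904]
wrist_force: [-2.2, -4.7, 3.0]
finger_gap: 15.8
finger_force: 15.0
```

>>> arm_command([
  {"hand": -1, "x": 0, "y": 0, "z": 0, "yaw": 0},
  {"hand": -1, "x": 0, "y": 0, "z": -0.01, "yaw": 0},
  {"hand": -1, "x": 0, "y": 0, "z": -0.015, "yaw": 0},
  {"hand": -1, "x": 0, "y": 0, "z": -0.02, "yaw": 0},
  {"hand": -1, "x": 0, "y": 0, "z": -0.025, "yaw": 0},
  {"hand": -1, "x": 0, "y": 0, "z": -0.025, "yaw": 0},
  {"hand": -1, "x": 0, "y": 0, "z": 0, "yaw": 0},
  {"hand": -1, "x": 0, "y": 0, "z": 0, "yaw": 0},
], newtons=20)

```text
clock: 11.05
eef_pos: [524.9, -41.9, 163.6]
eef_rot: [3.141, 0.001, 2.904]
wrist_force: [-0.5, 0.0, -1.7]
finger_gap: 16.2
finger_force: 20.0
```

```bash
python3 - <<'E'
from h import *
st(); snap('wrist','w6'); 
psi=.045; e=np.array([np.cos(psi),np.sin(psi)])
p=np.array([453,-287])-28*e; print(p); go(*p,160)
E
```

```text
{'clock': 11.05, 'eef_pos': [524.921, -41.93, 163.628], 'eef_rot': [3.141, 0.001, 2.904], 'wrist_force': [-0.471, 0.016, -1.681], 'finger_gap': 16.155, 'finger_force': 20.0}
[ 425.02834522 -288.25957479]
now tool shift m [ 0.0388 -0.2628  0.0028] turn None
after turn tool shift m [ 0.0388 -0.2628  0.0028] turn None
```

>>> arm_command([
  {"hand": -1, "x": 0.0047, "y": -0.0328, "z": 0, "yaw": 0},
  {"hand": -1, "x": 0.0047, "y": -0.0328, "z": 0, "yaw": 0},
  {"hand": -1, "x": 0.0047, "y": -0.0328, "z": 0, "yaw": 0},
  {"hand": -1, "x": 0.0047, "y": -0.0328, "z": 0, "yaw": 0},
  {"hand": -1, "x": 0.0047, "y": -0.0328, "z": 0, "yaw": 0},
  {"hand": -1, "x": 0.0047, "y": -0.0328, "z": 0, "yaw": 0},
  {"hand": -1, "x": 0.0047, "y": -0.0328, "z": 0, "yaw": 0},
  {"hand": -1, "x": 0.0047, "y": -0.0328, "z": 0, "yaw": 0},
  {"hand": -1, "x": 0, "y": 0, "z": 0, "yaw": 0},
  {"hand": -1, "x": 0, "y": 0, "z": 0, "yaw": 0},
])

```text
clock: 12.1
eef_pos: [426.1, -288.2, 162.4]
eef_rot: [3.141, -0.002, 2.902]
wrist_force: [0.8, 0.3, 0.1]
finger_gap: 16.1
finger_force: 20.0
```

```bash
python3 - <<'E'
from h import *
st(); c,a=snap('wrist','w7'); c,b=snap('side','d7')
u,v=299,165
A=cv2.resize(a[100:300,110:380,::-1],(540,400)); B=cv2.resize(b[v-60:v+40,u-40:u+40,::-1],(260,400))
cv2.imwrite('pics/m7.png',np.hstack([A,B]))
E
```

```text
{'clock': 12.1, 'eef_pos': [426.116, -288.208, 162.414], 'eef_rot': [3.141, -0.002, 2.902], 'wrist_force': [0.797, 0.327, 0.127], 'finger_gap': 16.063, 'finger_force': 20.0}
```

View pics/m7.png

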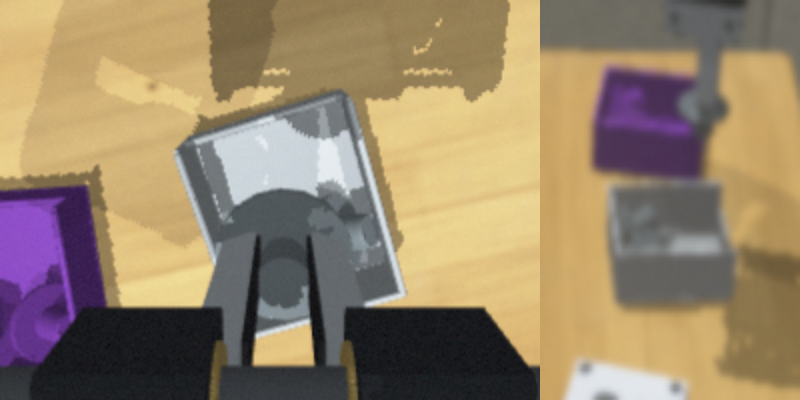

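The plug is held level between the fingers over the grey bin, whose corners are at (178,150), (348,95) and (405,293). Two plugs lie at its back right.

```bash
python3 - <<'E'
from h import *
z=load('w7')
for uv in((199,175),(284,147.5),(312.5,246.5)): print(onz(z,uv,50).round(1),onz(z,uv,28).round(1))
for p in((453,-287),):
    for psi in(.045,):
        R=np.array([[np.cos(psi),-np.sin(psi)],[np.sin(psi),np.cos(psi)]])
        print([proj(z,[[*(np.array(p)+R@l),50]]).round(1).tolist() for l in((-60,-50),(-60,50),(60,50),(-8,0))])
E
```

```text
[ 396.8 -339.4   50. ] [ 400.  -344.6   28. ]
[ 389.8 -243.8   50. ] [ 392.5 -241.8   28. ]
[ 509.2 -235.5   50. ] [ 520.8 -232.8   28. ]
[[[198.4, 173.7]], [[288.0, 147.5]], [[313.7, 247.5]], [[256.1, 205.4]]]
```

>>> arm_command([
  {"hand": -1, "x": 0.002, "y": 0, "z": 0.03, "yaw": 0},
  {"hand": -1, "x": 0, "y": 0, "z": 0.03, "yaw": 0},
  {"hand": -1, "x": 0, "y": 0, "z": 0.03, "yaw": 0},
  {"hand": -1, "x": 0, "y": 0, "z": 0.018, "yaw": 0},
  {"hand": -1, "x": 0, "y": 0, "z": 0.01, "yaw": 0},
  {"hand": -1, "x": 0, "y": 0, "z": 0, "yaw": 0},
  {"hand": -1, "x": 0, "y": 0, "z": 0, "yaw": 0},
  {"hand": -0.35, "x": 0, "y": 0, "z": 0, "yaw": 0},
  {"hand": -0.35, "x": 0, "y": 0, "z": 0, "yaw": 0},
  {"hand": -0.35, "x": 0, "y": 0, "z": 0, "yaw": 0},
])

```text
clock: 13.2
eef_pos: [424.8, -288.1, 46.0]
eef_rot: [-3.141, 0.001, 2.904]
wrist_force: [-0.3, 0.2, -0.8]
finger_gap: 30.3
finger_force: 0.0
```

>>> arm_command([
  {"hand": -0.35, "x": 0, "y": 0, "z": 0, "yaw": 0},
  {"hand": -0.35, "x": 0, "y": 0, "z": 0, "yaw": 0},
  {"hand": -0.35, "x": 0, "y": 0, "z": -0.02, "yaw": 0},
  {"hand": -0.35, "x": 0, "y": 0, "z": -0.03, "yaw": 0},
  {"hand": -0.35, "x": 0, "y": 0, "z": -0.03, "yaw": 0},
  {"hand": -0.35, "x": 0, "y": 0, "z": -0.04, "yaw": 0},
  {"hand": -0.35, "x": 0, "y": 0, "z": -0.04, "yaw": 0},
  {"hand": -0.35, "x": 0, "y": 0, "z": 0, "yaw": 0},
  {"hand": -0.35, "x": 0, "y": 0, "z": 0, "yaw": 0},
])

```text
clock: 14.1
eef_pos: [424.7, -288.0, 205.6]
eef_rot: [-3.141, 0.001, 2.904]
wrist_force: [0.3, 0.0, -0.4]
finger_gap: 30.4
finger_force: 0.0
```

```bash
python3 - <<'E'
from h import *
st(); c,a=snap('wrist','w8'); c,b=snap('side','d8'); snap('scene','s8')
print('mean bin brightness'); 
z=load('w8'); print(proj(z,[[423,-289,30],[423,-289,10]]).round())
go(490,0,205,np.pi-.238)
E
```

```text
{'clock': 14.1, 'eef_pos': [424.652, -287.953, 205.62], 'eef_rot': [-3.141, 0.001, 2.904], 'wrist_force': [0.292, 0.013, -0.387], 'finger_gap': 30.385, 'finger_force': 0.0}
mean bin brightness
[[250. 177.]
 [250. 174.]]
now tool shift m [ 0.0038  0.295  -0.001 ] turn 0.00018463846464022993
after turn tool shift m [ 0.0038  0.295  -0.001 ] turn 0.00018463846464022993
```

>>> arm_command([
  {"hand": 0, "x": -0.0075, "y": 0.0328, "z": 0, "yaw": 0},
  {"hand": 0, "x": -0.0075, "y": 0.0328, "z": 0, "yaw": 0},
  {"hand": 0, "x": -0.0075, "y": 0.0328, "z": 0, "yaw": 0},
  {"hand": 0, "x": -0.0075, "y": 0.0328, "z": 0, "yaw": 0},
  {"hand": 0, "x": -0.0075, "y": 0.0328, "z": 0, "yaw": 0},
  {"hand": 0, "x": -0.0075, "y": 0.0328, "z": 0, "yaw": 0},
  {"hand": 0, "x": -0.0075, "y": 0.0328, "z": 0, "yaw": 0},
  {"hand": 0, "x": -0.0075, "y": 0.0328, "z": 0, "yaw": 0},
  {"hand": 0, "x": 0, "y": 0, "z": 0, "yaw": 0},
  {"hand": 0, "x": 0, "y": 0, "z": 0, "yaw": 0},
])

```text
clock: 15.25
eef_pos: [544.4, -46.7, 204.2]
eef_rot: [-3.141, -0.002, 2.905]
wrist_force: [-0.3, 0.2, 0.4]
finger_gap: 47.2
finger_force: 0.0
```

```bash
python3 - <<'E'
from h import *
st(); c,a=snap('wrist','w9'); z=load('w9'); p=proj(z,[[525.5,-42.2,60]])[0]; print(p)
s=load('s8'); q=[proj(s,[[525.5,-42.2,60]])[0],proj(s,[[453,-287,25]])[0]]; print(q)
def crop(im,p,r,w=400,h=300):
    u,v=np.round(p).astype(int); rv=int(r*.75); return cv2.resize(im[v-rv:v+rv,u-r:u+r,::-1],(w,h),interpolation=cv2.INTER_CUBIC)
d=load('d8'); qd=proj(d,[[453,-287,25]])[0]; z8=load('w8')
print('crops', np.round(p),np.round(q[1]))
cv2.imwrite('pics/m9.png',np.vstack([np.hstack([crop(a,p,40),crop(z8['im'],proj(z8,[[453,-287,40]])[0]-[0,10],60)]),np.hstack([crop(s['im'],q[1],40),crop(s['im'],q[0],28)])]))
E
```

```text
{'clock': 15.25, 'eef_pos': [544.397, -46.74, 204.228], 'eef_rot': [-3.141, -0.002, 2.905], 'wrist_force': [-0.296, 0.189, 0.409], 'finger_gap': 47.244, 'finger_force': 0.0}
[251.43994946 167.31715054]
[array([275.01491631, 191.08383404]), array([218.6575594 , 155.81986758])]
crops [251. 167.] [219. 156.]
```

View pics/m9.png

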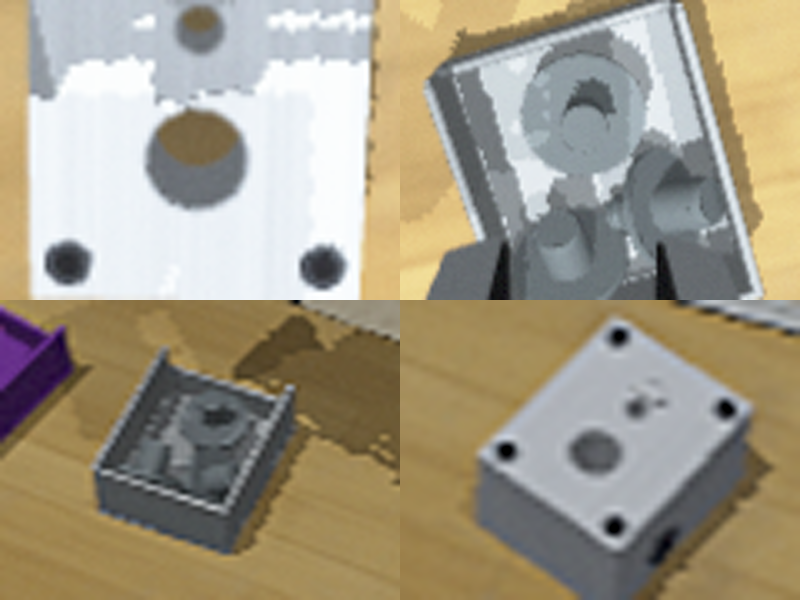

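The plug stands in the front half of the grey plug bin and the bore is open, with its mouth at crop (197,159), wrist pixel (250.4,168.8). Next I fit the bore ellipse in code and set up the approach to the scope.

```bash
cat > bore.py <<'E'
from h import *
def ell(fn,guess,r=24,k=6,thr=None):
    z=load(fn); g=cv2.cvtColor(z['im'],cv2.COLOR_RGB2GRAY); u0,v0=np.round(guess).astype(int)-r
    c=cv2.resize(g[v0:v0+2*r,u0:u0+2*r],None,fx=k,fy=k,interpolation=cv2.INTER_CUBIC)
    for t in([thr] if thr else [110,130,150,170]):
        m=(c<t).astype(np.uint8); n,l,s,_=cv2.connectedComponentsWithStats(m); i=l[r*k,r*k]
        if i==0: print(fn,t,'miss'); continue
        ct=max(cv2.findContours((l==i).astype(np.uint8),cv2.RETR_EXTERNAL,cv2.CHAIN_APPROX_NONE)[0],key=cv2.contourArea)
        h=cv2.convexHull(ct); e=cv2.fitEllipse(h); uv=[(e[0][0]+.5)/k-.5+u0,(e[0][1]+.5)/k-.5+v0]
        print(fn,t,np.round(uv,2),np.round(np.array(e[1])/k,1),onz(z,uv,60).round(1))
if __name__=='__main__':
    ell('w9',(250.4,168.8)); ell('s8',(274,192),14); ell('d8',proj(load('d8'),[[525.5,-43.,60]])[0],14)
E
python3 bore.py; python3 -c "
from h import *
go(618,271,205); z=load('w2')"
```

```text
w9 110 [248.62 165.52] [11.5 18.8] [522.6 -45.   60. ]
w9 130 [249.73 168.31] [19.  19.4] [526.2 -44.5  60. ]
w9 150 [249.76 168.3 ] [19.6 19.9] [526.2 -44.4  60. ]
w9 170 [249.79 168.32] [20.1 20.4] [526.2 -44.4  60. ]
s8 110 [273.83 190.88] [5.5 6.7] [526.4 -46.   60. ]
s8 130 [273.85 190.89] [5.9 7.3] [526.4 -45.9  60. ]
s8 150 [273.84 190.87] [6.5 7.9] [526.4 -45.9  60. ]
s8 170 [273.88 190.89] [7.2 8.6] [526.4 -45.8  60. ]
d8 110 miss
d8 130 miss
d8 150 [278.76 205.14] [3.7 6.3] [527.1 -40.2  60. ]
d8 170 [278.74 205.13] [4.6 7.4] [527.2 -40.2  60. ]
now tool shift m [ 0.0033  0.3268 -0.0005] turn None
after turn tool shift m [ 0.0033  0.3268 -0.0005] turn None
```

>>> arm_command([
  {"hand": 0.5, "x": 0, "y": 0, "z": 0, "yaw": -0.1075},
  {"hand": 0.5, "x": 0, "y": 0, "z": 0, "yaw": -0.1075},
  {"hand": 0.5, "x": -0.011, "y": 0.04, "z": 0, "yaw": 0},
  {"hand": 0.5, "x": -0.011, "y": 0.04, "z": 0, "yaw": 0},
  {"hand": 0.5, "x": -0.011, "y": 0.04, "z": 0, "yaw": 0},
  {"hand": 0.5, "x": -0.011, "y": 0.04, "z": 0, "yaw": 0},
  {"hand": 0.5, "x": -0.011, "y": 0.04, "z": 0, "yaw": 0},
  {"hand": 0.5, "x": -0.011, "y": 0.04, "z": 0, "yaw": 0},
  {"hand": 0.5, "x": -0.011, "y": 0.04, "z": 0, "yaw": 0},
  {"hand": 0.5, "x": -0.011, "y": 0.04, "z": 0, "yaw": 0},
])

```text
clock: 16.3
eef_pos: [640.6, 271.0, 205.1]
eef_rot: [-3.141, -0.0, 3.117]
wrist_force: [-0.2, 0.0, 0.2]
finger_gap: 70.4
finger_force: 0.0
```

>>> arm_command([
  {"hand": 0.5, "x": 0, "y": 0, "z": 0, "yaw": 0},
  {"hand": 0.5, "x": 0, "y": 0, "z": 0, "yaw": 0},
  {"hand": 0.5, "x": 0, "y": 0, "z": 0, "yaw": 0},
])

```text
clock: 16.6
eef_pos: [640.2, 269.1, 205.4]
eef_rot: [-3.141, -0.0, 3.117]
wrist_force: [-0.0, -0.8, 0.0]
finger_gap: 70.5
finger_force: 0.0
```

```bash
python3 - <<'E'
from h import *
st(); c,a=snap('wrist','w10'); z=load('w10')
p=proj(z,[[618,271,142],[618,271,82],[618,271,12]]); print(p)
b,_=snap('side','d10'); 
u,v=np.round(p[0]).astype(int)
cv2.imwrite('pics/w10b.png',cv2.resize(a[v-75:v+75,u-100:u+100,::-1],(800,600),interpolation=cv2.INTER_CUBIC)); print(u-100,v-75)
E
```

```text
{'clock': 16.6, 'eef_pos': [640.212, 269.145, 205.387], 'eef_rot': [-3.141, -0.0, 3.117], 'wrist_force': [-0.016, -0.764, 0.036], 'finger_gap': 70.494, 'finger_force': 0.0}
[[252.75176264 178.88480541]
 [252.55607181 167.74231583]
 [252.40457319 159.115052  ]]
153 104
```

View pics/w10b.png

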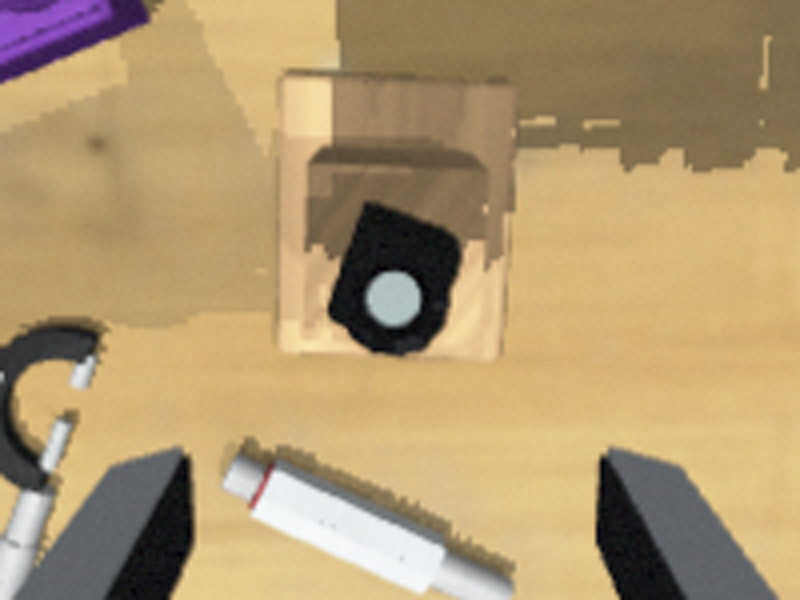

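The eyepiece centre is at crop (393,298). The handle is turned relative to the stand: its lower edge runs from (368,202) to (460,240), about 22° in the image. Computing its yaw and centre.

```bash
python3 - <<'E'
from h import *
from scipy.optimize import least_squares
z=load('w10'); o=np.array([153,104])
def P(a,b): return np.array([a,b])/4+o-.375
A,B=onz(z,P(368,202),82),onz(z,P(460,240),82); d=B-A; print(A.round(1),B.round(1),np.hypot(*d[:2]),np.arctan2(d[1],d[0]))
print('top',onz(z,P(393,298),142).round(1))
# silhouette fit: square prism 82..130 + eyepiece disc to 142
g=z['im'].astype(int).max(2); k=4
sub=g[140:200,225:285]; c=cv2.resize(sub.astype(np.uint8),None,fx=k,fy=k,interpolation=cv2.INTER_CUBIC); m=(c<60).astype(np.uint8); m=cv2.morphologyEx(m,cv2.MORPH_CLOSE,np.ones((3,3),np.uint8))
n,l,s,ce=cv2.connectedComponentsWithStats(m); i=1+np.argmax(s[1:,4]); m=(l==i).astype(np.uint8)
ct=cv2.findContours(m,cv2.RETR_EXTERNAL,cv2.CHAIN_APPROX_NONE)[0]; m=cv2.fillPoly(np.zeros_like(m),ct,1)
def mask(p):
    q=np.array([(sx*13,sy*13) for sx,sy in((-1,-1),(1,-1),(1,1),(-1,1))]); R=np.array([[np.cos(p[2]),-np.sin(p[2])],[np.sin(p[2]),np.cos(p[2])]])
    q=q@R.T+p[:2]; t=np.linspace(0,2*np.pi,40); cc=np.c_[p[0]+13*np.cos(t),p[1]+13*np.sin(t)]
    out=np.zeros_like(m)
    for pts in([np.r_[np.c_[q,q[:,0]*0+82],np.c_[q,q[:,0]*0+130]],np.r_[np.c_[cc,t*0+118],np.c_[cc,t*0+142]]]):
        uv=(proj(z,pts)-[225,140]+.5)*k-.5; cv2.fillConvexPoly(out,np.round(cv2.convexHull(uv.astype(np.float32))*16).astype(int),1,shift=4)
    return out
from scipy.optimize import minimize
f=lambda p:(mask(p)!=m).sum()
for a0 in(.2,.4,.6,.8,1.0,1.3):
    r=minimize(f,[618,269,a0],method='Nelder-Mead',options=dict(initial_simplex=[[618,269,a0],[621,269,a0],[618,272,a0],[618,269,a0+.15]])); print(r.x.round(2),r.fun,m.sum())
E
```

```text
[602.6 262.6  82. ] [613.8 287.9  82. ] 27.598967753624176 1.1537884286769677
top [617.3 269.3 142. ]
[ 6.1766e+02  2.6904e+02 -3.0000e-01] 1540.0 13857
[617.18 268.97   1.26] 1546.0 13857
[617.39 269.04   1.26] 1520.0 13857
[617.24 269.07   1.26] 1531.0 13857
[617.26 269.11   1.26] 1542.0 13857
[617.41 268.88   1.26] 1548.0 13857
```

>>> arm_command([
  {"hand": 0.5, "x": 0, "y": 0, "z": 0, "yaw": 0.106},
  {"hand": 0.5, "x": 0, "y": 0, "z": 0, "yaw": 0.106},
  {"hand": 0.5, "x": 0, "y": 0, "z": 0, "yaw": 0.105},
  {"hand": 0.3, "x": 0.0108, "y": -0.0038, "z": 0, "yaw": 0},
  {"hand": 0.3, "x": 0.0108, "y": -0.0037, "z": 0, "yaw": 0},
  {"hand": 0.3, "x": 0, "y": 0, "z": 0.015, "yaw": 0},
  {"hand": 0.3, "x": 0, "y": 0, "z": 0.015, "yaw": 0},
  {"hand": 0.3, "x": 0, "y": 0, "z": 0, "yaw": 0},
  {"hand": 0.3, "x": 0, "y": 0, "z": 0, "yaw": 0},
])

```text
clock: 17.6
eef_pos: [617.3, 270.7, 174.5]
eef_rot: [-3.141, -0.001, 2.801]
wrist_force: [0.6, -0.1, 0.9]
finger_gap: 61.1
finger_force: 0.0
```

```bash
python3 - <<'E'
from h import *
st(); go(617.4,269.3,91)
E
```

```text
{'clock': 17.6, 'eef_pos': [617.268, 270.674, 174.523], 'eef_rot': [-3.141, -0.001, 2.801], 'wrist_force': [0.634, -0.127, 0.94], 'finger_gap': 61.098, 'finger_force': 0.0}
now tool shift m [-0.0006 -0.0013  0.0835] turn None
after turn tool shift m [-0.0006 -0.0013  0.0835] turn None
```

>>> arm_command([
  {"hand": 0.3, "x": -0.0005, "y": -0.001, "z": 0.02, "yaw": 0},
  {"hand": 0.3, "x": 0, "y": 0, "z": 0.02, "yaw": 0},
  {"hand": 0.3, "x": 0, "y": 0, "z": 0.02, "yaw": 0},
  {"hand": 0.3, "x": 0, "y": 0, "z": 0.015, "yaw": 0},
  {"hand": 0.3, "x": 0, "y": 0, "z": 0.008, "yaw": 0},
  {"hand": 0.3, "x": 0, "y": 0, "z": 0, "yaw": 0},
  {"hand": 0.3, "x": 0, "y": 0, "z": 0, "yaw": 0},
  {"hand": -0.1, "x": 0, "y": 0, "z": 0, "yaw": 0},
  {"hand": -0.1, "x": 0, "y": 0, "z": 0, "yaw": 0},
  {"hand": -0.1, "x": 0, "y": 0, "z": 0, "yaw": 0},
])

```text
clock: 18.6
eef_pos: [617.4, 270.0, 92.9]
eef_rot: [3.141, 0.001, 2.802]
wrist_force: [-0.8, 0.0, -0.2]
finger_gap: 43.2
finger_force: 0.0
```

>>> arm_command([
  {"hand": -1, "x": 0, "y": 0, "z": 0, "yaw": 0},
  {"hand": -1, "x": 0, "y": 0, "z": 0, "yaw": 0},
  {"hand": -1, "x": 0, "y": 0, "z": 0, "yaw": 0},
  {"hand": -1, "x": 0, "y": 0, "z": 0, "yaw": 0},
  {"hand": -1, "x": 0, "y": 0, "z": 0, "yaw": 0},
], newtons=10)

```text
clock: 19.1
eef_pos: [617.3, 269.9, 92.5]
eef_rot: [3.142, 0.0, 2.802]
wrist_force: [-0.7, -0.0, 0.4]
finger_gap: 26.4
finger_force: 9.8
```

>>> arm_command([
  {"hand": -1, "x": 0, "y": 0, "z": 0, "yaw": 0},
  {"hand": -1, "x": 0, "y": 0, "z": 0, "yaw": 0},
  {"hand": -1, "x": 0, "y": 0, "z": -0.005, "yaw": 0},
  {"hand": -1, "x": 0, "y": 0, "z": -0.01, "yaw": 0},
  {"hand": -1, "x": 0, "y": 0, "z": -0.02, "yaw": 0},
  {"hand": -1, "x": 0, "y": 0, "z": -0.02, "yaw": 0},
  {"hand": -1, "x": 0, "y": 0, "z": -0.02, "yaw": 0},
  {"hand": -1, "x": 0, "y": 0, "z": -0.025, "yaw": 0},
  {"hand": -1, "x": 0, "y": 0, "z": 0, "yaw": 0},
  {"hand": -1, "x": 0, "y": 0, "z": 0, "yaw": 0},
], newtons=30)

```text
clock: 20.1
eef_pos: [617.2, 269.9, 192.3]
eef_rot: [3.141, 0.0, 2.802]
wrist_force: [-0.3, -0.9, -1.6]
finger_gap: 25.8
finger_force: 29.5
```

```bash
python3 - <<'E'
from h import *
st(); snap('side','d11'); snap('scene','s11'); snap('wrist','w11'); go(526,-43.6,193)
E
```

```text
{'clock': 20.1, 'eef_pos': [617.231, 269.886, 192.26], 'eef_rot': [3.141, 0.0, 2.802], 'wrist_force': [-0.266, -0.872, -1.574], 'finger_gap': 25.808, 'finger_force': 29.529}
now tool shift m [-0.0188 -0.3257 -0.0022] turn None
after turn tool shift m [-0.0188 -0.3257 -0.0022] turn None
```

>>> arm_command([
  {"hand": -1, "x": -0.001, "y": -0.015, "z": 0, "yaw": 0},
  {"hand": -1, "x": -0.002, "y": -0.03, "z": 0, "yaw": 0},
  {"hand": -1, "x": -0.002, "y": -0.036, "z": 0, "yaw": 0},
  {"hand": -1, "x": -0.002, "y": -0.036, "z": 0, "yaw": 0},
  {"hand": -1, "x": -0.002, "y": -0.036, "z": 0, "yaw": 0},
  {"hand": -1, "x": -0.002, "y": -0.036, "z": 0, "yaw": 0},
  {"hand": -1, "x": -0.002, "y": -0.036, "z": 0, "yaw": 0},
  {"hand": -1, "x": -0.002, "y": -0.036, "z": 0, "yaw": 0},
  {"hand": -1, "x": -0.0018, "y": -0.03, "z": 0, "yaw": 0},
  {"hand": -1, "x": -0.001, "y": -0.02, "z": 0, "yaw": 0},
])

```text
clock: 21.25
eef_pos: [529.5, -31.0, 191.6]
eef_rot: [-3.141, -0.001, 2.801]
wrist_force: [-0.4, 0.4, -2.0]
finger_gap: 26.0
finger_force: 29.5
```

>>> arm_command([
  {"hand": -1, "x": -0.001, "y": -0.0147, "z": 0, "yaw": 0},
  {"hand": -1, "x": 0, "y": 0, "z": 0.01, "yaw": 0},
  {"hand": -1, "x": 0, "y": 0, "z": 0.01, "yaw": 0},
  {"hand": -1, "x": 0, "y": 0, "z": 0, "yaw": 0},
  {"hand": -1, "x": 0, "y": 0, "z": 0, "yaw": 0},
  {"hand": -1, "x": 0, "y": 0, "z": 0, "yaw": 0},
  {"hand": -1, "x": 0, "y": 0, "z": 0, "yaw": 0},
])

```text
clock: 21.95
eef_pos: [526.7, -43.1, 172.7]
eef_rot: [3.141, 0.0, 2.802]
wrist_force: [0.6, 0.0, -1.9]
finger_gap: 26.5
finger_force: 29.5
```

```bash
python3 - <<'E'
from h import *
st()
for n,f in(('side','d12'),('scene','s12'),('wrist','w12')): snap(n,f)
s=manip.read_state(); p=s['eef_pos']
T=[]
for f,r in(('d12',32),('s12',32)):
    z=load(f); b=proj(z,[[p[0],p[1],85]])[0]; u,v=np.round(b).astype(int); print(f,u-r,v-int(r*1.5),'tip/ring/bore pred',proj(z,[[p[0],p[1],p[2]-80.3],[p[0],p[1],p[2]-35.3],[526,-43.6,60]]).round(1).tolist())
    T.append(cv2.resize(z['im'][v-int(r*1.5):v+int(r*.84375*1.0)-3+0,u-r:u+r,::-1],None,fx=6.2,fy=6.2,interpolation=cv2.INTER_CUBIC))
h=min(t.shape[0] for t in T); m=np.hstack([t[:h] for t in T]); print(m.shape); cv2.imwrite('pics/m12.png',m)
E
```

```text
{'clock': 21.95, 'eef_pos': [526.66, -43.121, 172.69], 'eef_rot': [3.141, 0.0, 2.802], 'wrist_force': [0.567, 0.007, -1.896], 'finger_gap': 26.494, 'finger_force': 29.529}
d12 247 150 tip/ring/bore pred [[279.3, 195.6], [279.9, 183.0], [279.1, 204.3]]
s12 243 139 tip/ring/bore pred [[275.0, 185.6], [275.7, 177.5], [274.6, 191.0]]
(446, 794, 3)
```

I've used all ten picture views, so from here I measure numerically. I compare the tube with the bore within the same camera so that calibration bias cancels.

```bash
python3 - <<'E'
from h import *
from bore import ell
np.set_printoptions(linewidth=220)
for f in('d10','d11'): ell(f,(279,205),12)
for f in('s11',): ell(f,(274,191),12)
for f,bg in(('d12','d11'),('s12','s11')):
    z=load(f); dif=np.abs(z['im'].astype(int)-load(bg)['im'].astype(int)).sum(2)
    u,v=proj(z,[[526.7,-43.1,105]])[0].round().astype(int)
    print(f,'cols',u-8,'..'); 
    for r in range(v-12,v+10): print(r,dif[r,u-8:u+9])
z=load('w12'); print(proj(z,[[526.7,-43.1,92.4],[526.7,-43.1,137],[526,-43.6,60]]).round(1).tolist())
g=cv2.cvtColor(z['im'],cv2.COLOR_RGB2GRAY)
for r in range(156,236,3): print(r,g[r,232:272:1][::1])
E
```

```text
d10 110 miss
d10 130 miss
d10 150 [278.71 205.15] [2.7 5.3] [527.3 -40.1  60. ]
d10 170 [278.75 205.14] [3.8 6.4] [527.1 -40.2  60. ]
d11 110 miss
d11 130 miss
d11 150 [278.69 205.16] [2.8 5.4] [527.3 -40.1  60. ]
d11 170 [278.77 205.14] [3.9 6.5] [527.1 -40.1  60. ]
s11 110 [273.82 190.9 ] [5.3 6.6] [526.5 -46.   60. ]
s11 130 [273.83 190.88] [5.8 7.2] [526.4 -46.   60. ]
s11 150 [273.84 190.89] [6.3 7.7] [526.4 -45.9  60. ]
s11 170 [273.89 190.87] [6.9 8.4] [526.3 -45.8  60. ]
d12 cols 271 ..
180 [  7  16  28  34  36  54  89 161 241 262 207 118  57  29  19  19  19]
181 [ 72  18  18  33  31  41  76 150 228 239 178 100  50  30  25  21  25]
182 [151  63   8  31  34  44  78 151 223 233 175  99  50  35  30  29  26]
183 [199  90   4  30  34  41  82 157 229 236 175  98  51  39  39  34  38]
184 [214  99   8  29  33  46  87 166 234 239 167  92  48  38  37  36  37]
185 [221 104  11  26  33  48  93 167 239 235 160  88  53  46  47  40  40]
186 [222 112  19  26  40  57  99 171 236 235 168 101  74  71  69  61  52]
187 [211 102  22  36  56  75 110 178 235 235 177 117  94  89  85  82  77]
188 [189
[... 6211 characters left out ...]
 20 22 25 19 28 25 23 23 25 17 19 23 14 19 23 20 20 23 16 16 25 24 19]
222 [22 23 18 25 24 20 21 21 20 27 20 21 22 20 20 23 25 23 20 24 20 23 24 18 26 20 21 26 14 25 22 20 22 27 20 24 27 22 22 24]
225 [19 19 20 25 25 22 25 21 19 23 24 21 21 23 26 24 18 16 25 27 26 28 22 26 17 23 25 29 18 27 22 27 18 20 18 22 26 20 21 25]
228 [21 24 25 26 19 20 24 20 20 21 19 27 20 16 18 21 19 16 15 17 23 17 22 23 28 18 21 12 26 18 20 24 19 24 22 20 22 23 12 27]
231 [21  9 22 26 20 20 18 22 21 22 27 21 21 19 23 20 22 27 27 23 20 26 29 20 27 20 15 24 19 24 27 25 22 14 21 26 21 25 26 22]
234 [26 20 28 24 26 28 31 25 23 20 26 30 27 27 29 25 17 22 28 29 26 28 22 28 27 29 31 22 24 25 23 26 21 22 28 29 25 24 18 23]
```

>>> arm_command([
  {"hand": -1, "x": 0.0006, "y": -0.0012, "z": 0.01, "yaw": 0},
  {"hand": -1, "x": 0, "y": 0, "z": 0.01, "yaw": 0},
  {"hand": -1, "x": 0, "y": 0, "z": 0.005, "yaw": 0},
  {"hand": -1, "x": 0, "y": 0, "z": 0, "yaw": 0},
  {"hand": -1, "x": 0, "y": 0, "z": 0, "yaw": 0},
  {"hand": -1, "x": 0, "y": 0, "z": 0, "yaw": 0},
  {"hand": -1, "x": 0, "y": 0, "z": 0, "yaw": 0},
])

```text
clock: 22.8
eef_pos: [525.6, -44.4, 147.7]
eef_rot: [3.141, 0.001, 2.802]
wrist_force: [-0.2, -0.8, -0.6]
finger_gap: 25.8
finger_force: 29.5
```

```bash
python3 - <<'E'
from h import *
np.set_printoptions(linewidth=250)
st()
for n,f in(('side','d13'),('scene','s13'),('wrist','w13')): snap(n,f)
p=manip.read_state()['eef_pos']; z=load('w13'); g=cv2.cvtColor(z['im'],cv2.COLOR_RGB2GRAY)
t=np.linspace(0,2*np.pi,72)
B=proj(z,np.c_[526+12*np.cos(t),-43.6+12*np.sin(t),t*0+60]); C=proj(z,np.c_[p[0]+5*np.cos(t),p[1]+5*np.sin(t),t*0+p[2]-80.3])
print('pred bore u',B.min(0).round(1),B.max(0).round(1),'tip',C.min(0).round(1),C.max(0).round(1),'ctr',proj(z,[[526,-43.6,60],[p[0],p[1],p[2]-80.3],[p[0],p[1],p[2]-10.3]]).round(1).tolist())
r0=int(B.min(0)[1])-4; c0=int(B.min(0)[0])-4
for r in range(r0,r0+52,1): print(r,g[r,c0:c0+36])
print(c0)
E
```

```text
{'clock': 22.8, 'eef_pos': [525.643, -44.386, 147.745], 'eef_rot': [3.141, 0.001, 2.802], 'wrist_force': [-0.24, -0.777, -0.552], 'finger_gap': 25.801, 'finger_force': 29.529}
pred bore u [240.4 183.9] [264.2 206.8] tip [246.4 192.4] [256.5 202.2] ctr [[252.3, 195.5], [251.4, 197.3], [251.4, 223.2]]
179 [247 246 245 236 236 246 243 233 235 225 156 156 157 152 152 153 156 154 154 154 154 156 156 155 155 157 160 158 157 160 161 155 153 153 159 151]
180 [247 246 247 247 246 246 246 245 245 244 233 227 156 156 154 154 154 155 156 157 157 154 157 155 156 156 158 157 158 159 160 156 156 151 155 154]
181 [246 246 247 247 247 246 246 245 245 246 245 246 227 156 153 151 157 154 152 156 157 156 154 151 153 156 160 158 157 158 159 157 155 154 157 153]
182 [246 247 246 247 245 246 246 245 245 245 245 247 242 157 154 154 155 154 154 158 155 156 155 151 153 154 156 154 149 157 158 156 153 153 157 153]
183 [246 246 247 246 246 246 245 245 246 246 246 247 246 228 153 150 151 148 153 155 157 154 155 154 155 156 156 157 155 160 160 158 151 151 155 157]
184 [247 246 247 247 246 245 248 253 253 252 245 
[... 5800 characters left out ...]
23 22 19 21]
225 [26 24 24 24 22 27 20 22 19 23 24 23 21 24 25 26 27 22 13 13 20 22 19 24 16 10 26 22 21 22 22 19 24 25 26 23]
226 [26 25 20  9 21 26 25 21 27 24 23 19 21 22 25 28 31 22 24 20 19 25 22 19 24 24 25 27 23 23 24 24 25 18 18 23]
227 [24 23 17 18 24 26 17 23 18 25 22 20 26 20 16 24 20 23 20 26 23 21 21 18 26 12 25 14 21 25 26 24 21 19 23 17]
228 [25 27 21 22 22 25 25 20 26 23 27 21 28 24 23 24 24 27 19 22 20 26 19 21 20 23 23 24 21 23 24 28 24 22 25 15]
229 [24 21 26 23 23 27 25 18 25 22 20 22 19 24 25 23 22 25 21 25 20 19 23 28 27 26 24 19 26 24 20 23 16 21 26 24]
230 [15 21 30 28 14 16 28 26 25 21 18 23 23 17 23 19 29 19 23 23 25 26 23 21 24 20 19 19 23 24 21 28 25 19 21 21]
236
```

In the wrist image the bore centre is (251.7,196.0), and the tube axis carried down to the mouth level is (251.3,195.8), so it is centred to about 0.4 mm. The scene and side views agree within about 0.5 mm. I'm lowering slowly.

>>> arm_command([
  {"hand": -1, "x": 0, "y": 0.0003, "z": 0.003, "yaw": 0},
  {"hand": -1, "x": 0, "y": 0, "z": 0.005, "yaw": 0},
  {"hand": -1, "x": 0, "y": 0, "z": 0.005, "yaw": 0},
  {"hand": -1, "x": 0, "y": 0, "z": 0.005, "yaw": 0},
  {"hand": -1, "x": 0, "y": 0, "z": 0.005, "yaw": 0},
  {"hand": -1, "x": 0, "y": 0, "z": 0.003, "yaw": 0},
  {"hand": -1, "x": 0, "y": 0, "z": 0, "yaw": 0},
  {"hand": -1, "x": 0, "y": 0, "z": 0, "yaw": 0},
  {"hand": -1, "x": 0, "y": 0, "z": 0, "yaw": 0},
])

```text
clock: 23.85
eef_pos: [525.7, -44.1, 121.7]
eef_rot: [3.142, 0.0, 2.802]
wrist_force: [0.6, -0.1, -1.3]
finger_gap: 25.9
finger_force: 29.5
```

```bash
python3 - <<'E'
from h import *
np.set_printoptions(linewidth=250)
st(); snap('wrist','w14'); z=load('w14'); g=cv2.cvtColor(z['im'],cv2.COLOR_RGB2GRAY)
p=manip.read_state()['eef_pos']; print(proj(z,[[526,-43.6,60],[p[0],p[1],60]]).round(1).tolist())
for r in range(182,215,2): print(r,g[r,232:272])
E
```

```text
{'clock': 23.85, 'eef_pos': [525.702, -44.085, 121.668], 'eef_rot': [3.142, 0.0, 2.802], 'wrist_force': [0.569, -0.077, -1.267], 'finger_gap': 25.89, 'finger_force': 29.529}
[[252.1, 203.0], [251.4, 202.9]]
182 [246 238 157 154 158 159 153 153 154 157 154 153 154 155 158 156 157 156 153 151 153 155 154 154 155 155 155 155 157 156 155 157 157 156 158 158 156 153 149 153]
184 [241 202 193 156 158 155 155 152 154 155 155 152 154 154 159 157 155 153 152 153 155 156 156 158 155 156 154 153 153 152 156 158 157 158 157 159 156 152 153 154]
186 [245 225 154 157 154 158 153 152 154 156 153 156 153 152 157 156 157 158 150 155 153 154 154 154 154 155 155 153 152 153 154 158 158 159 157 161 155 154 151 151]
188 [246 239 154 155 155 159 156 154 156 152 150 153 155 153 153 158 157 155 152 154 153 153 154 152 154 154 151 155 152 152 155 157 159 155 156 157 156 152 151 153]
190 [247 246 240 156 156 158 156 154 154 154 153 155 156 154 152 155 152 153 162 153 159 162 147 150 162 188 181 154 153 153 154 156 160 158 154 158 159 155 154 152]
192 [247 247 247 246 235 227 154 154 154 154 155 153 146 130 12
[... 1228 characters left out ...]
123 171 240 250 246 247 247 245 242]
208 [247 247 246 247 247 243 213 144 111  99 102 101 103 114  97 106 109 111 106 107 103 114 107 108  97 106 116 117 118 121 116 147 227 241 247 246 247 247 245 242]
210 [246 246 242 161  81  25  26  26  23  25  14  20  29  22  22  25  13  24  17  17  24  32  28  31  26  29  33  38  36  35  45  55  83  96 132 168 202 247 244 243]
212 [238 129  78  28  26  15  24  21  20  23  26  18  15  20  22  24  22  22  22  19  18  15  20  21  26  23  25  22  22  20  23  16  21  24  23  17  43 120 213 242]
214 [236  73  26  15  20  13  24  25  24  18  22  23  23  24  21  20  22  24  21  13  27  22  22  22  26  17  23  19  24  26  25  22  22  19  29  22  20  26  76 177]
```

>>> arm_command([
  {"hand": -1, "x": 0, "y": 0, "z": 0.003, "yaw": 0},
  {"hand": -1, "x": 0, "y": 0, "z": 0.005, "yaw": 0},
  {"hand": -1, "x": 0, "y": 0, "z": 0.005, "yaw": 0},
  {"hand": -1, "x": 0, "y": 0, "z": 0.005, "yaw": 0},
  {"hand": -1, "x": 0, "y": 0, "z": 0.005, "yaw": 0},
  {"hand": -1, "x": 0, "y": 0, "z": 0.003, "yaw": 0},
  {"hand": -1, "x": 0, "y": 0, "z": 0, "yaw": 0},
  {"hand": -1, "x": 0, "y": 0, "z": 0, "yaw": 0},
  {"hand": -1, "x": 0, "y": 0, "z": 0, "yaw": 0},
  {"hand": -1, "x": 0, "y": 0, "z": 0, "yaw": 0},
])

```text
clock: 24.9
eef_pos: [525.7, -44.1, 95.6]
eef_rot: [3.142, 0.0, 2.802]
wrist_force: [0.6, -0.9, -1.2]
finger_gap: 26.0
finger_force: 29.5
```

```bash
python3 - <<'E'
from h import *
np.set_printoptions(linewidth=250)
st(); snap('wrist','w15'); z=load('w15'); g=cv2.cvtColor(z['im'],cv2.COLOR_RGB2GRAY)
p=manip.read_state()['eef_pos']; print(proj(z,[[526,-43.6,60],[p[0],p[1],60]]).round(1).tolist())
for r in range(190,214,2): print(r,g[r,234:270])
z=load('w15')['im']; print('R-B'); 
for r in range(194,214,1): print(r,(z[r,240:264,0].astype(int)-z[r,240:264,2]))
for f in('d15','s15'):
    snap({'d':'side','s':'scene'}[f[0]],f); z=load(f); im=z['im'].astype(int)
    q=proj(z,[[p[0],p[1],60]])[0]; u,v=q.round().astype(int); print(f,q.round(1))
    for r in range(v-8,v+5): print(r,(im[r,u-6:u+7,0]-im[r,u-6:u+7,2]),im[r,u-6:u+7,1])
E
```

```text
{'clock': 24.9, 'eef_pos': [525.682, -44.09, 95.641], 'eef_rot': [3.142, 0.0, 2.802], 'wrist_force': [0.565, -0.882, -1.156], 'finger_gap': 25.961, 'finger_force': 29.529}
[[252.1, 212.3], [251.4, 212.1]]
190 [157 157 158 153 155 157 155 156 153 155 154 155 157 158 156 152 151 154 155 155 154 152 157 155 154 154 153 154 155 157 157 156 158 155 158 158]
192 [154 155 156 155 155 157 155 154 154 156 152 155 158 157 154 155 153 150 151 154 155 154 157 153 153 152 154 153 152 155 156 159 156 159 158 157]
194 [157 155 157 154 154 154 155 153 156 153 157 153 158 158 155 152 154 153 156 154 152 156 157 155 160 153 154 152 154 155 155 157 158 155 159 157]
196 [155 157 156 154 154 153 150 154 154 153 153 152 156 158 156 154 152 152 154 153 153 151 152 153 151 153 154 152 153 157 158 158 157 157 158 159]
198 [157 155 156 156 153 155 157 156 155 157 155 156 156 154 150 145 137 133 135 139 142 146 155 183 187 189 197 188 150 160 188 190 194 200 201 186]
200 [152 155 156 156 154 154 156 153 152 148 139 128 113  99  96  97  93  97  92  92  93  95 103 124 137 153 182 190 197 201 200 202 203 200 204 
[... 5025 characters left out ...]
 13   0  80 101 101 105 107]
190 [-11 -10 -10  -6   6   9  -2  -3  -9  -6  -7  -7  -8] [165 173 136  80  81  56  23  29  73  88 101 105 102]
191 [-11 -10  -9 -10  18  14  -9  20  12  -9  -8  -7  -9] [167 171 135  81  76  70  69  76  82  84  98 126 118]
192 [-10 -10 -11 -11  26  57  60  25  -1  -8  -8  -8  -9] [165 168 149  99 100 108  88  77  80  87  95 124 116]
193 [-11 -10 -11 -11 -11  -7  -7  -7  -7  -8  -8 -10  -8] [163 166 172 145  91  59  50  65  75  88 118 131 111]
194 [-11 -11 -11 -11 -11 -10  -8  -9  -7  -9 -11 -10  -7] [163 166 166 171 163 143 125 122 104 110 158 136  91]
195 [ -9 -11 -10 -12 -11 -10 -12 -11 -10 -11 -10 -11 -10] [166 165 165 180 191 192 195 184 190 184 168 173 178]
```

The brass ring shows at the mouth level in all three views: wrist rows 206–209, scene row 192 and side row 205. It is centred within about 0.5 mm, with no contact force beyond the scope's weight. Handing in.

```bash
python3 -c "
from h import *
print(np.abs(manip.read_state()['qd']).max().round(4)); print(manip.sign_off())"
```

```text
0.001
the job is handed in; nothing more can be done
None
```

The job is handed in, but no verdict came back: the screw and the plug lie in their grey bins, and the borescope is held still in the open bore, centred to about 0.5 mm with its brass ring level with the mouth to about 1 mm by my measurements.

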